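# Return the can capacitor to its own drawer

### The arm

A 6-joint arm with a two-finger parallel gripper is mounted at the origin on the work surface. World frame = base frame: x ahead of the robot, y to its left, z up, the work surface at z = 0. Lengths are in mm, angles in rad, forces in N, time in s.
With the tool pointing down it reaches from about 350 to 875 mm from the base axis. Payload 4.2 kg.
Tool frame: the origin (TCP) lies at the very end of the fingers, on their centre line; the grasp point (between the pads) lies 19 mm behind it (arm.tcp_to_grasp is the x of the grasp point in the tool frame, in mm); x points along the fingers, z is the direction in which the jaws open and shut, and the axes are right-handed (so a half turn about x gives the same grasp; the last joint's range is limited). The gripper opens to 85 mm and grips with 20 to 120 N. Pads are 22 mm wide; open, the fingers measure 114 mm over their backs; the gripper's body (76 mm by 85 mm) begins 54 mm behind the grasp point. The pads swing forward as they close: fully open they stand 13 mm farther back than shut.
Start: joints at [-1.076, 0.385, 0.008, 0, -1.194, -0.259], TCP at [146.03, -607.679, 231.312] pointing down, gripper open.
Joint ranges: [-3.14, 3.14], [-1.21, 2.06], [-1.07, 1.41], [-3.16, 2.05], [-2.99, -0.16], [-3.1, 3.1]. Speed limits (rad/s): [2.79, 2.79, 3.14, 3.14, 3.14, 3.14].

### API

Orientations are given as a unit quaternion [x, y, z, w].
In Python, from bench import status, get_image, job, arm gives the robot as it stands.
- The arm moves only by the tool apply_moves, never from a script. Its argument "targets" is text: rows parted by semicolons, each of 5 numbers parted by spaces: the shift along the tool's x, y, z in mm, then the turn about the tool's x in degrees, then the gripper's target within -1 to 1 (shut at 1, half-way at 0, fully open at -1). In form: dx dy dz spin hand; .... A call has 1 to 10 rows; each row is the pose to reach, as a shift and turn from the pose commanded when the call began, along the tool's axes at that moment; what a row does not reach only later rows make up. A row lasts 1/12 s, in which the tool goes at most 41.7 mm and 7.16 degrees, less where a joint would pass 70% of its speed; a pose out of reach is approached as far as the arm can. A call with a gripper value outside its range is refused whole. The fingers move at their own pace and stop on an object; the grip force is fixed at half the most. Time passes only in rows, so rows that repeat a pose let the fingers close. It gives the time, the measured TCP pose, the force and the opening at its end, in the units of the state.
- status.read_state(): the state, without advancing time (a new reading comes with each control period).
- get_image(name): name is "side" or "top" or "wrist"; returns a dict with "img" (420x560x3 uint8, red, green, blue), "mtx" (3x3 intrinsics, pixels), "world_from_camera" (4x4, takes a point from camera to world coordinates). Camera axes: x right, y down, z forward; pixel columns grow to the right and rows downward; lengths in mm; the calibration is good to about 2 mm. A picture is of the moment at which its call begins. There is no depth.
- job.job_done(): hands the job in, once; it reports no verdict.
The state is a dict: "clock": time; "joints": joint angles; "joint_vel": joint speeds; "joint_efforts": joint torques, N m; "position": TCP position; "ee_rot": TCP orientation; "contact_force": force on the tool from outside, world axes, zero at the start; "wrist_torque": the same for the moment, N m; "gripper_width": finger opening in mm.
Only numpy, scipy, OpenCV 4.12 (cv2) and the standard library are available. Lean on these libraries where they do the work, as an engineer would, in place of code of your own. Each camera call takes 0.05 s, during which the arm holds its last target.

### The job

A can capacitor was left out on the repair bench. Pull open the parts drawer whose box has the can's picture on its label, stand the capacitor upright in the drawer's front compartment, lowering it onto the floor before letting go, and push the drawer fully shut. Keep the capacitor upright throughout, leave the other two drawers alone and do not move the meter, screwdriver or spool.

Things in the scene. Friction and masses are not known exactly. Their poses are not given: they have to be found in the camera images.
- can_center (a point): centre of the can capacitor: a plain aluminium cylinder, 35 mm in diameter and 50 mm tall, standing upright on the bench, with two brass terminals (8 mm in diameter, 6 mm high) on top; about 75 g, loose. This point is on its axis, 25 mm above its underside; z is the axis, up.
- box_can: grey plastic parts box, 120 wide (y) x 170 deep (x) x 85 mm high, fixed; one of three in a row (130 mm pitch, any order) on a 6 mm base plate. White card on its lid with a black picture: the can in side view, a plain filled rectangle with two small square terminals at one end. Origin: centre of its underside; x points from the front (handle side, near the robot) to the back. The drawer slides out along -x.
- drawer_can (a joint): drawer of the box with the can picture: how far it is out, in m; 0 = fully shut, 0.115 = at its stop. It starts shut or up to 15 mm ajar. Drags with about 1 N and stays where it is left.
- handle_can (a point): middle of the handle of the drawer of the box with the can picture: a round bar 11 mm thick, 70 mm long, level, parallel to the drawer's front, its centre line 35 mm in front of the front panel and 66 mm above the bench (29 mm free between bar and panel; box lid 91 mm above the bench). It moves with the drawer; axes as the box's.
- cell_can (a point): centre of the floor of the can drawer's front compartment, 15 mm above the bench; moves with the drawer; axes as the box's. Inside 98 mm (x) by 100 mm (y); above the floor the side walls rise 26 mm, the front panel 70 mm, the divider behind 16 mm, the box lid (underside) 72 mm. Drawer shut: point lies 49 mm behind the lid's front edge; drawer out by 110 mm: 61 mm in front of it.
- box_ring: grey plastic parts box, 120 wide (y) x 170 deep (x) x 85 mm high, fixed; one of three in a row (130 mm pitch, any order) on a 6 mm base plate. White card on its lid with a black picture: a ring. Origin: centre of its underside; x points from the front (handle side, near the robot) to the back. The drawer slides out along -x.
- drawer_ring (a joint): drawer of the box with the ring picture: how far it is out, in m; 0 = fully shut, 0.115 = at its stop. It starts shut or up to 15 mm ajar. Drags with about 1 N and stays where it is left.
- box_fins: grey plastic parts box, 120 wide (y) x 170 deep (x) x 85 mm high, fixed; one of three in a row (130 mm pitch, any order) on a 6 mm base plate. White card on its lid with a black picture: a comb with five fins (a heat sink). Origin: centre of its underside; x points from the front (handle side, near the robot) to the back. The drawer slides out along -x.
- drawer_fins (a joint): drawer of the box with the comb picture: how far it is out, in m; 0 = fully shut, 0.115 = at its stop. It starts shut or up to 15 mm ajar. Drags with about 1 N and stays where it is left.
- meter: bystander: grey hand-held test meter lying face up, 170 x 82 x 34 mm, black dial on top. Origin: centre of its underside, x along its length.
- screwdriver: bystander: screwdriver, black handle 26 mm thick, 160 mm long, lying along its x. Origin: middle of its length, on the bench.
- spool: bystander: bare steel wire spool standing on a flange, 56 mm in diameter, 50 mm high. Origin: centre of its underside.

How it is judged (in metres and radians):
On the way, in this order (a step that is already met when the one before it is completed fails the run):
1. the can's drawer is pulled open by more than 60 mm (value of joint drawer_can above 0.06 m), for 0.1 s.
2. the capacitor is down on the floor of the drawer's front compartment (underside within 6 mm of it), still held by the fingers (x of can_center in the frame of cell_can between -0.032 and 0.032 m and y of can_center in the frame of cell_can between -0.034 and 0.034 m and z of can_center in the frame of cell_can between 0.018 and 0.031 m and contact force between the fingers and can above 0.3 N), for 0.05 s.
3. the fingers have let go of it there, the drawer still open by more than 40 mm (x of can_center in the frame of cell_can between -0.032 and 0.032 m and y of can_center in the frame of cell_can between -0.034 and 0.034 m and z of can_center in the frame of cell_can between 0.018 and 0.031 m and contact force between the fingers and can below 0.05 N and value of joint drawer_can above 0.04 m), for 0.2 s.
At the end, for the whole second after the job is handed in: Drawer shut to within 6 mm; capacitor upright (0.15 rad), released and at rest on the floor of its front compartment (centre within 32 mm along x, 34 mm along y of the compartment's, underside within 6 mm of the floor); other drawers out by less than 30 mm (value of joint drawer_can below 0.006 m and x of can_center in the frame of cell_can between -0.032 and 0.032 m and y of can_center in the frame of cell_can between -0.034 and 0.034 m and z of can_center in the frame of cell_can between 0.018 and 0.031 m and angle between can_center's own z axis and vertical below 0.15 rad and contact force between the fingers and can below 0.05 N and linear speed of can below 0.02 m/s and value of joint each of drawer_ring, drawer_fins below 0.03 m); the robot touches nothing.
It fails at once if another drawer pulled out (30 mm or more) (value of joint any of drawer_ring, drawer_fins above 0.03 m).
It fails at once if the capacitor tipped by more than 0.6 rad (angle between can_center's own z axis and vertical above 0.6 rad).
It fails at once if the meter, screwdriver or spool moved by more than 30 mm (distance of any of meter, screwdriver, spool from where it was at the start of the episode above 0.03 m).
It also fails if it takes over 69 s, if anything falls off the work surface, if the arm or the gripper's body presses on something with over 40 N, if the wrist force passes 120 N, or if a joint passes its speed limit or range.

## Working session

There is one attempt and no reset: what is moved stays moved. The work goes in short steps, Python scripts to look and compute and a tool call to move; the robot and the scene stay as the last step left them, time stands still between calls to the robot, and variables do not carry over. Pictures are saved under pics/ and viewed, and the job is handed in when it is done.

Besides the shell and the picture viewer there is one more tool, called after ">>>" by a JSON object that holds its "api" and its "payload", one argument or row to a line. apply_moves: Moves the arm, as the interface text tells. Its arguments: {"type":"object","properties":{"targets":{"type":"string"}},"required":["targets"]}

```bash
mkdir -p pics; ls
python3 - <<'E'
from bench import status,get_image,arm
import cv2
print(status.read_state()); print([a for a in dir(arm) if a[0]!='_'], arm.tcp_to_grasp)
for n in("side","top","wrist"):
    d=get_image(n); cv2.imwrite(f"pics/{n}0.png",d["img"][:,:,::-1]); print(n,d["mtx"].round(1).tolist(),d["world_from_camera"].round(3).tolist())
E
```

```text
pics
{'clock': 0.0, 'joints': array([-1.07639872e+00,  3.85566908e-01,  6.62717644e-03, -5.06539622e-04,
       -1.19398445e+00, -2.58619665e-01]), 'joint_vel': array([ 2.10966785e-05, -2.25100398e-03, -5.06473328e-04, -5.08919382e-04,
        1.47488091e-03, -9.15828503e-04]), 'joint_efforts': array([-6.32257488e-04, -3.92289770e+01,  1.88391173e+01,  4.18621883e+00,
       -4.76477449e-03,  8.01366951e-06]), 'position': array([ 145.89779593, -607.13611134,  230.21473613]), 'ee_rot': array([-0.55467227,  0.43732131,  0.5559205 ,  0.438225  ]), 'contact_force': array([-0.56543452, -0.39851168, -0.28938155]), 'wrist_torque': array([-0.00827377, -0.0227568 , -0.03739041]), 'gripper_width': 85.36612718348762}
['IKError', 'tcp_to_grasp'] -18.700000000000003
side [[407.9, 0.0, 277.4], [0.0, 407.9, 213.7], [0.0, 0.0, 1.0]] [[-0.869, -0.255, 0.424, 3.249], [-0.495, 0.441, -0.749, 987.681], [0.004, -0.861, -0.509, 752.455], [0.0, 0.0, 0.0, 1.0]]
top [[393.7, 0.0, 285.1], [0.0, 393.7, 214.4], [0.0, 0.0, 1.0]] [[0.024, -0.981, 0.193, 331.917], [-1.0, -0.022, 0.012, -6.253], [-0.008, -0.194, -0.981, 1114.778], [0.0, 0.0, 0.0, 1.0]]
wrist [[302.2, 0.0, 276.1], [0.0, 302.2, 209.7], [0.0, 0.0, 1.0]] [[-0.232, 0.927, 0.296, 70.339], [0.973, 0.22, 0.072, -624.979], [0.002, 0.305, -0.952, 371.981], [0.0, 0.0, 0.0, 1.0]]
```

View pics/top0.png

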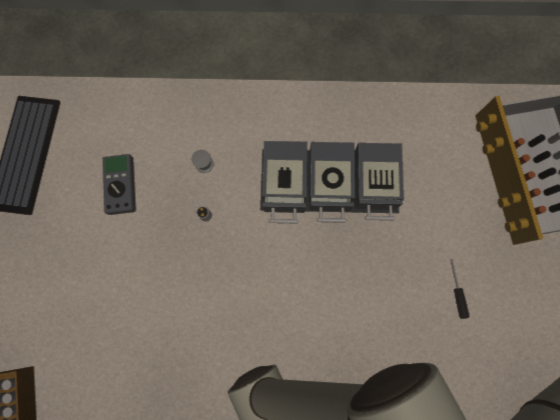

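View pics/side0.png

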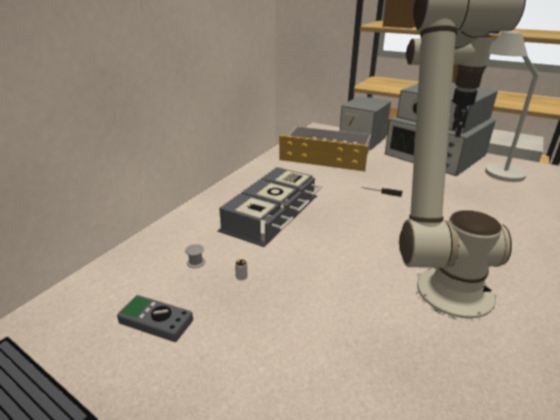

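The top view shows the can box on the left of the row (card at about (285,180), handle at about (284,220)). The capacitor is at (203,212) and the spool at (203,160). I'll zoom in to measure.

```bash
python3 - <<'E'
import cv2
a=cv2.imread("pics/top0.png")
cv2.imwrite("pics/topz.png",cv2.resize(a[130:235,180:340],None,fx=5,fy=5,interpolation=cv2.INTER_CUBIC)[:600])
a=cv2.imread("pics/side0.png")
cv2.imwrite("pics/sidez.png",cv2.resize(a[180:300,180:330],None,fx=5,fy=5,interpolation=cv2.INTER_CUBIC)[:600])
E
cat > h.py <<'E'
import numpy as np,cv2
def ray(d,u,v):
    M=d["world_from_camera"];r=M[:3,:3]@np.linalg.inv(d["mtx"])@[u,v,1]
    return M[:3,3],r
def onz(d,u,v,z):
    o,r=ray(d,u,v);return (o+r*(z-o[2])/r[2])
def proj(d,p):
    M=np.linalg.inv(d["world_from_camera"]);q=d["mtx"]@(M[:3,:3]@np.asarray(p,float)+M[:3,3]);return q[:2]/q[2]
def tri(rs):
    A=np.zeros((3,3));b=np.zeros(3)
    for o,r in rs:
        r=r/np.linalg.norm(r);P=np.eye(3)-np.outer(r,r);A+=P;b+=P@o
    return np.linalg.solve(A,b)
E
```

```text
(no output)
```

View pics/topz.png

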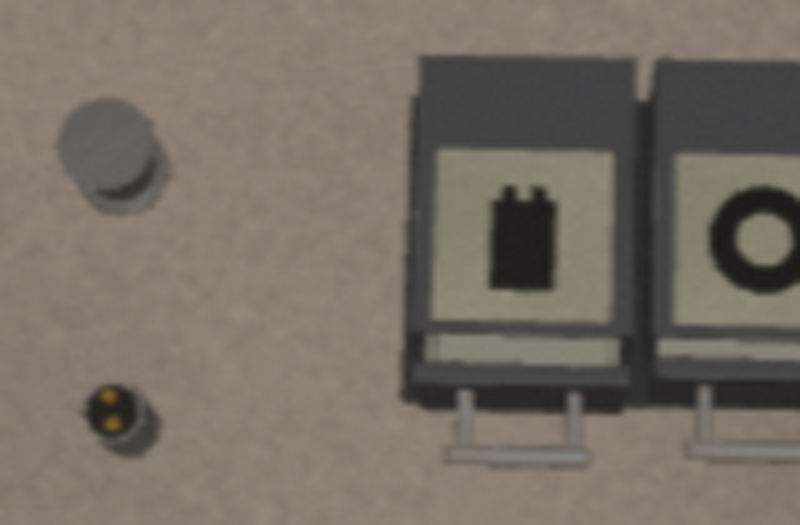

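View pics/sidez.png

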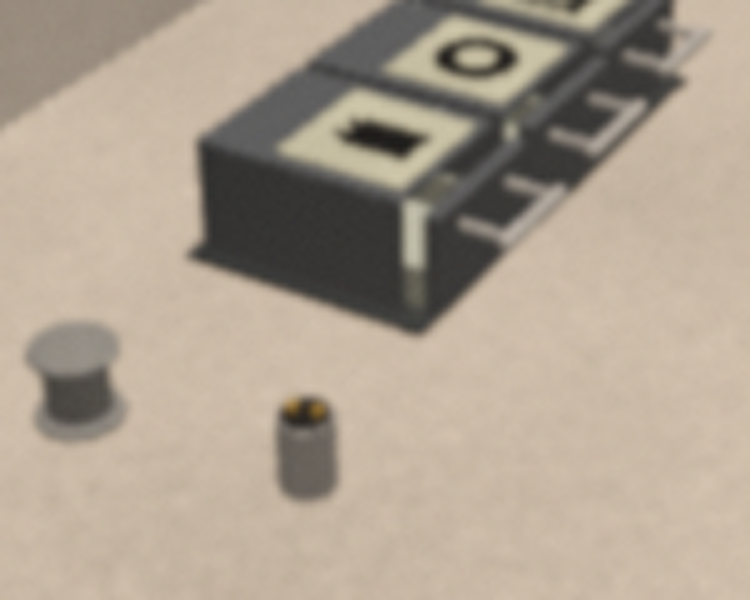

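Run:
```python
from bench import get_image
from h import *
T=get_image("top");S=get_image("side")
t=lambda x,y:((x+.5)/5-.5+180,(y+.5)/5-.5+130)
s=lambda x,y:((x+.5)/5-.5+180,(y+.5)/5-.5+180)
P=lambda *a:print(*[x.round(1) if hasattr(x,'round') else x for x in a])
P("can top",onz(T,*t(111,410),50),onz(S,*s(304,412),50))
P("terms",onz(T,*t(109,396),56),onz(T,*t(112,424),56))
P("spool",onz(T,*t(108,147),50),onz(S,*s(73,350),50))
for n,p in dict(hl=(446,457),hr=(588,459)).items():P(n,onz(T,*t(*p),66))
P("handle side",onz(S,*s(502,242),66),onz(S,*s(563,187),66))
for n,p in dict(bl=(420,57),br=(636,60),fl=(412,332),fr=(632,335)).items():P(n,onz(T,*t(*p),91))
P("side lid front L",onz(S,*s(403,195),91),onz(S,*s(200,145),91),onz(S,*s(310,68),91))
P("ring handle",onz(T,*t(690,452),66))
```

```text
can top [544.6 237.7  50. ] [546.6 238.7  50. ]
terms [551.3 238.   56. ] [535.6 235.3  56. ]
spool [697.  249.3  50. ] [697.8 257.   50. ]
hl [519.5  50.7  66. ]
hr [520.1 -26.2  66. ]
handle side [524.9  50.   66. ] [523. -28.  66.]
bl [738.4  70.7  91. ]
br [739.1 -48.1  91. ]
fl [582.6  69.7  91. ]
fr [583.5 -48.   91. ]
side lid front L [586.   67.6  91. ] [733.2  80.4  91. ] [731.6 -44.7  91. ]
ring handle [525.2 -81.3  66. ]
```

```bash
cat >> h.py <<'E'
def axes():
    from bench import status
    from scipy.spatial.transform import Rotation as R
    s=status.read_state();return s,R.from_quat(s["ee_rot"]).as_matrix()
def shift(target):
    s,A=axes();return A.T@(np.asarray(target,float)-s["position"])
E
python3 - <<'E'
from h import *
s,A=axes();print(A.round(3));print(shift([521,12,180]).round(1))
z=A[:,2];print("z axis yaw",np.degrees(np.arctan2(z[1],z[0])))
E
```

```text
[[-0.    -0.972 -0.234]
 [ 0.001 -0.234  0.972]
 [-1.     0.     0.001]]
[  51.3 -509.3  514.7]
z axis yaw 103.5067063363582
```

>>> {"api": "apply_moves", "payload": {
  "targets": "0 -30 30 -7 0.3;0 -60 60 -14 0.3;0 -90 90 -21 0.3;0 -120 120 -28 0.3;0 -150 150 -35 0.3;0 -180 180 -42 0.3;0 -210 210 -49 0.3;0 -240 240 -56 0.3;0 -270 270 -63 0.3;0 -300 300 -70 0.3"
}}

```text
clock: 1.08
position: [364.2, -250.5, 231.6]
ee_rot: [0.706, -0.038, -0.706, -0.038]
contact_force: [0.7, -0.8, -0.9]
gripper_width: 29.8
```

```bash
cat > g.py <<'E'
import sys
from h import *
s,A=axes();z=A[:,2]
print("pos",s["position"].round(1),"yaw",np.degrees(np.arctan2(z[1],z[0])).round(2),"F",s["contact_force"].round(1),"w",s["gripper_width"].round(1),"t",s["clock"].round(1),"x",A[:,0].round(3))
if len(sys.argv)>1: print("shift",shift([float(v) for v in sys.argv[1:4]]).round(1))
E
python3 g.py 521 12 150
```

```text
Traceback (most recent call last):
  File "g.py", line 4, in <module>
    print("pos",s["position"].round(1),"yaw",np.degrees(np.arctan2(z[1],z[0])).round(2),"F",s["contact_force"].round(1),"w",s["gripper_width"].round(1),"t",s["clock"].round(1),"x",A[:,0].round(3))
                                                                                                                            ^^^^^^^^^^^^^^^^^^^^^^^^
AttributeError: 'float' object has no attribute 'round'
```

```bash
sed -i 's/s\["gripper_width"\].round(1),"t",s\["clock"\].round(1)/round(s["gripper_width"],1),"t",round(s["clock"],1)/' g.py; python3 g.py 521 12 150
```

```text
pos [ 364.2 -250.5  231.6] yaw 173.86 F [ 0.7 -0.8 -0.9] w 29.8 t 1.1 x [ 0.001 -0.    -1.   ]
shift [  81.7 -277.8 -127.7]
```

>>> {"api": "apply_moves", "payload": {
  "targets": "0 -35 -16 -3 0.3;0 -70 -32 -6 0.3;0 -105 -48 -6 0.3;0 -140 -64 -6 0.3;0 -175 -80 -6 0.3;0 -210 -96 -6 0.3;20 -245 -112 -6 0.3;40 -278 -128 -6 0.3;40 -278 -128 -6 0.3;40 -278 -128 -6 0.3"
}}

```text
clock: 1.92
position: [522.2, 10.8, 189.5]
ee_rot: [-0.706, 0.002, 0.708, 0.002]
contact_force: [-0.3, -0.5, 0.2]
gripper_width: 29.9
```

```bash
python3 g.py 521 12 47
python3 - <<'E'
from bench import get_image
import cv2
for n in("wrist","top"):
    d=get_image(n); cv2.imwrite(f"pics/{n}1.png",d["img"][:,:,::-1])
E
```

```text
pos [522.2  10.8 189.5] yaw 179.67 F [-0.3 -0.5  0.2] w 29.9 t 1.9 x [-0.004 -0.001 -1.   ]
shift [142.5  -1.3   0.6]
```

View pics/wrist1.png

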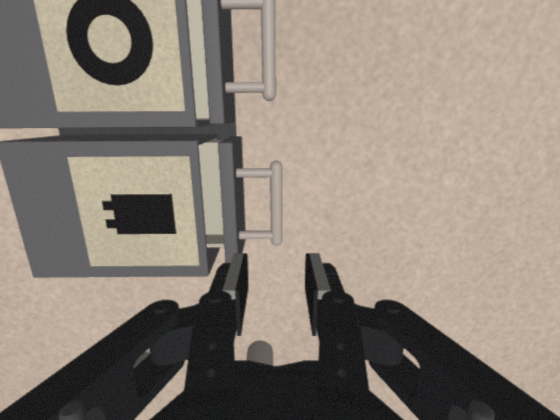

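The wrist view shows the can handle bar at about x=277, from (277,162) to (277,243). The drawer is slightly ajar, with the front panel at x≈230.

Run:
```python
from bench import get_image
from h import *
W=get_image("wrist")
P=lambda n,u,v,z:print(n,onz(W,u,v,z).round(1))
P("h",277,162,66);P("h",277,243,66)
P("lid fr",190,142,91);P("lid fl",208,275,91);P("panel top in",221,150,85);P("panel out",235,138,85);P("panelout",243,240,85);P("ring handle",269,95,66);P("lid bl",37,277,91);P("lid br",3,142,91)
```

```text
h [521.4 -27.   66. ]
h [522.   50.8  66. ]
lid fr [589.5 -47.2  91. ]
lid fl [584.6  70.5  91. ]
panel top in [566.7 -40.1  85. ]
panel out [554.9 -49.5  85. ]
panelout [552.3  39.2  85. ]
ring handle [527.5 -82.5  66. ]
lid bl [739.5  71.1  91. ]
lid br [736.2 -48.6  91. ]
```

>>> {"api": "apply_moves", "payload": {
  "targets": "30 -1 1 0 0.3;60 -1 1 0 0.3;80 -1 1 0 0.3;95 -1 1 0 0.3;110 -1 1 0 0.3;125 -1 1 0 0.3;135 -1 1 0 0.3;142 -1 1 0 0.3;142 -1 1 0 0.3;142 -1 1 0 0.3"
}}

```text
clock: 2.9
position: [521.6, 10.1, 49.9]
ee_rot: [0.707, -0.003, -0.707, -0.003]
contact_force: [-0.1, -0.4, 0.3]
gripper_width: 30.2
```

```bash
python3 g.py
python3 - <<'E'
from bench import get_image
import cv2
for n in("wrist","side"):
    d=get_image(n); cv2.imwrite(f"pics/{n}2.png",d["img"][:,:,::-1])
E
```

```text
pos [521.6  10.1  49.9] yaw 179.49 F [-0.1 -0.4  0.3] w 30.2 t 2.9 x [ 0.001  0.    -1.   ]
```

View pics/wrist2.png

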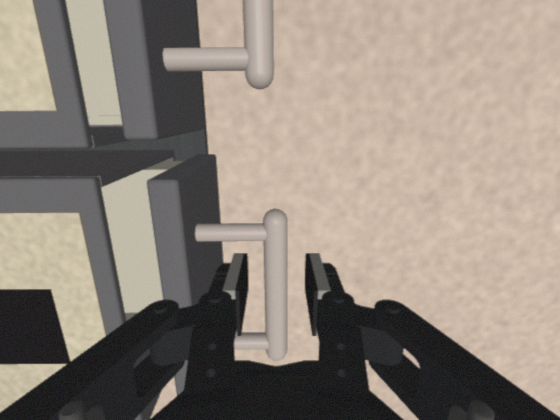

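The fingers straddle the bar at (276,285), clear of the front panel. Next I narrow the jaws and pull.

>>> {"api": "apply_moves", "payload": {
  "targets": "0 0 0 0 0.58;0 0 0 0 0.58;0 0 8 0 0.58;0 0 20 0 0.58;0 0 32 0 0.58;0 0 44 0 0.58;0 0 56 0 0.58;0 0 68 0 0.58;0 0 78 0 0.58;0 0 84 0 0.58"
}}

```text
clock: 3.83
position: [436.3, 11.1, 49.7]
ee_rot: [0.707, -0.003, -0.707, -0.003]
contact_force: [1.3, -0.3, 0.2]
gripper_width: 18.2
```

```bash
python3 g.py
python3 - <<'E'
from bench import get_image
from h import *
d=get_image("top"); cv2.imwrite(f"pics/top3.png",d["img"][:,:,::-1])
d=get_image("wrist"); cv2.imwrite(f"pics/wrist3.png",d["img"][:,:,::-1])
E
```

```text
pos [436.3  11.1  49.7] yaw 179.53 F [ 1.3 -0.3  0.2] w 18.2 t 3.8 x [ 0.001  0.    -1.   ]
```

View pics/wrist3.png

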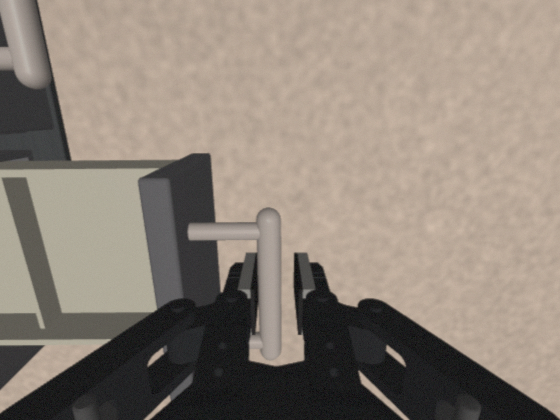

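The drawer follows with about 1 N of drag. I'll pull another 14 mm.

>>> {"api": "apply_moves", "payload": {
  "targets": "0 0 4 0 0.58;0 0 8 0 0.58;0 0 11 0 0.58;0 0 14 0 0.58;0 0 14 0 0.58;0 0 10 0 0.3;0 0 10 0 0.3;0 0 10 0 0.3"
}}

```text
clock: 4.6
position: [427.4, 11.1, 49.1]
ee_rot: [-0.707, 0.003, 0.707, 0.003]
contact_force: [-0.5, 0.5, 0.6]
gripper_width: 29.9
```

```bash
python3 g.py
```

```text
pos [427.4  11.1  49.1] yaw 179.49 F [-0.5  0.5  0.6] w 29.9 t 4.6 x [-0.001 -0.    -1.   ]
```

>>> {"api": "apply_moves", "payload": {
  "targets": "-30 0 0 0 0.3;-60 0 0 0 0.3;-90 0 0 0 0.3;-120 0 0 0 0.3;-140 -30 -15 7 0;-140 -60 -30 14 -0.6;-140 -90 -45 21 -0.6;-140 -120 -60 28 -0.6;-140 -150 -75 35 -0.6;-140 -180 -90 42 -0.6"
}}

```text
clock: 5.43
position: [519.0, 191.7, 189.0]
ee_rot: [-0.658, 0.258, 0.659, 0.258]
contact_force: [0.1, 0.8, 0.8]
gripper_width: 68.2
```

```bash
python3 g.py 530 237 180;python3 - <<'E'
from bench import get_image
from h import *
d=get_image("top"); a=d["img"][:,:,::-1]
cv2.imwrite("pics/top4.png",cv2.resize(a[130:265,190:350],None,fx=4,fy=4,interpolation=cv2.INTER_CUBIC))
E
```

```text
pos [519.  191.7 189. ] yaw 137.16 F [0.1 0.8 0.8] w 68.2 t 5.4 x [-0.001 -0.    -1.   ]
shift [  9.  -40.7  22.8]
```

View pics/top4.png

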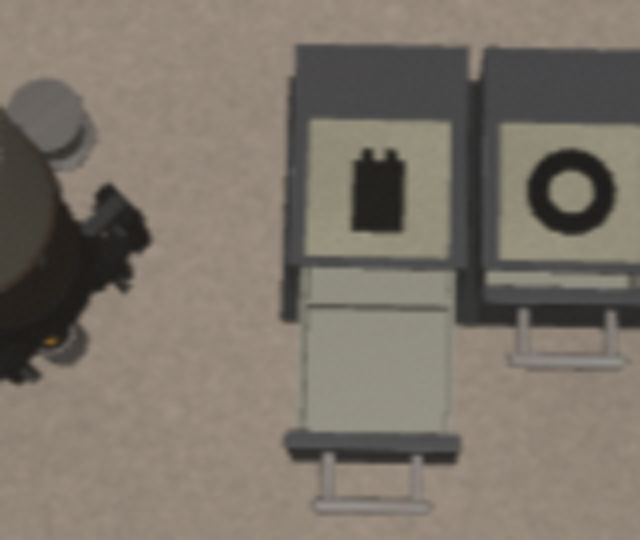

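The drawer is well open: divider top at about y=306 in the crop, inner panel edge at 433, handle bar at 506. The next script measures the cell position.

Run:
```python
from bench import get_image
from h import *
T=get_image("top")
t=lambda x,y:((x+.5)/4-.5+190,(y+.5)/4-.5+130)
for n,x,y,z in [("div",375,306,31),("panel in top",375,433,85),("panel out top",375,450,85),("handle L",315,506,66),("handle R",432,508,66),("wallL",302,370,41),("wallR",449,370,41)]:
    print(n,onz(T,*t(x,y),z).round(1))
W=get_image("wrist");cv2.imwrite("pics/wrist5.png",W["img"][:,:,::-1])
```

```text
div [569.2  12.9  31. ]
panel in top [471.8   9.8  85. ]
panel out top [460.5   9.5  85. ]
handle L [424.6  48.8  66. ]
handle R [425. -29.  66.]
wallL [520.6  62.1  41. ]
wallR [522.8 -39.6  41. ]
```

>>> {"api": "apply_moves", "payload": {
  "targets": "0 -10 6 7 -0.6;0 -20 12 14 -0.6;0 -30 18 21 -0.6;0 -40 22 28 -0.6;0 -41 23 35 -0.6;0 -41 23 42 -0.6;0 -41 23 47 -0.6;0 -41 23 47 -0.6;0 -41 23 47 -0.6;0 -41 23 47 -0.6"
}}

```text
clock: 6.42
position: [529.3, 235.5, 189.3]
ee_rot: [-0.503, 0.497, 0.503, 0.497]
contact_force: [-0.5, -0.6, 0.1]
gripper_width: 68.4
```

```bash
python3 g.py 545 238 180;python3 - <<'E'
from bench import get_image
from h import *
d=get_image("wrist"); a=d["img"][:,:,::-1]
cv2.imwrite("pics/wrist6.png",a)
E
```

```text
pos [529.3 235.5 189.3] yaw 90.61 F [-0.5 -0.6  0.1] w 68.4 t 6.4 x [-0. -0. -1.]
shift [  9.3 -15.8   2.4]
```

View pics/wrist6.png

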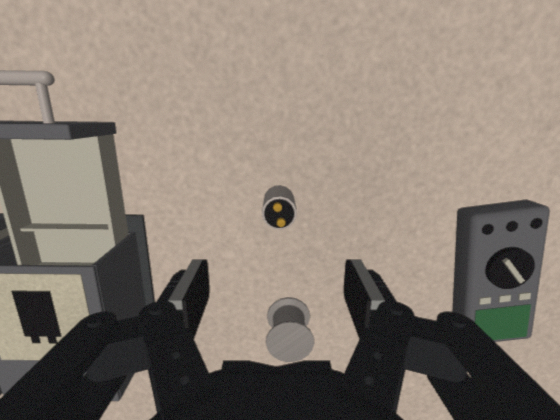

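The wrist view shows the can top disc at about (280,212).

Run:
```python
from bench import get_image
from h import *
W=get_image("wrist")
print(onz(W,279.5,212,50).round(1), onz(W,277.5,207.5,56).round(1),onz(W,281,223,56).round(1),onz(W,290,341,50).round(1))
```

```text
[543.9 239.6  50. ] [537.4 237.5  56. ] [553.1 241.1  56. ] [697.7 253.3  50. ]
```

>>> {"api": "apply_moves", "payload": {
  "targets": "0 -15 3 0 -0.6;25 -15 3 0 -0.6;50 -15 3 0 -0.6;75 -15 3 0 -0.6;100 -15 3 0 -0.6;120 -15 3 0 -0.6;140 -15 3 0 -0.6;155 -15 3 0 -0.6;167 -15 3 0 -0.6;174 -15 3 0 -0.6"
}}

```text
clock: 7.35
position: [543.8, 238.7, 13.6]
ee_rot: [-0.502, 0.499, 0.503, 0.497]
contact_force: [0.1, 0.1, 0.6]
gripper_width: 68.3
```

>>> {"api": "apply_moves", "payload": {
  "targets": "0 0 0 0 -0.3;0 0 0 0 -0.1;0 0 0 0 0;0 0 0 0 0.1;0 0 0 0 0.2;0 0 0 0 0.4;0 0 0 0 0.4;0 0 0 0 0.4"
}}

```text
clock: 8.02
position: [545.2, 239.7, 16.6]
ee_rot: [0.503, -0.497, -0.502, -0.498]
contact_force: [-2.4, 1.2, 5.8]
gripper_width: 33.8
```

```bash
python3 g.py;python3 - <<'E'
from bench import get_image
from h import *
d=get_image("wrist"); a=d["img"][:,:,::-1]
cv2.imwrite("pics/wrist7.png",a)
E
```

```text
pos [545.2 239.7  16.6] yaw 90.54 F [-2.4  1.2  5.8] w 33.8 t 8.0 x [ 0.002  0.001 -1.   ]
```

View pics/wrist7.png

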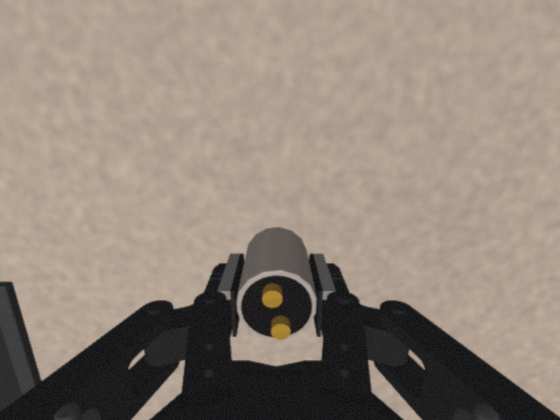

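The can is held square between the pads (33.8 mm opening). Lifting.

>>> {"api": "apply_moves", "payload": {
  "targets": "0 0 0 0 0.8;0 0 0 0 0.8;-5 0 0 0 0.8;-20 0 0 0 0.8;-45 0 0 0 0.8;-75 0 0 0 0.8;-105 0 0 0 0.8;-125 0 0 0 0.8;-135 0 0 0 0.8;-140 0 0 0 0.8"
}}

```text
clock: 8.9
position: [544.8, 239.6, 156.9]
ee_rot: [0.502, -0.497, -0.502, -0.499]
contact_force: [-0.1, 0.5, -0.6]
gripper_width: 33.4
```

```bash
python3 g.py 520.5 11 160
```

```text
pos [544.8 239.6 156.9] yaw 90.5 F [-0.1  0.5 -0.6] w 33.4 t 8.9 x [ 0.002  0.002 -1.   ]
shift [  -3.6   26.3 -228.4]
```

>>> {"api": "apply_moves", "payload": {
  "targets": "0 2 -15 0 0.8;0 5 -42 0 0.8;0 9 -72 0 0.8;0 12 -102 0 0.8;0 16 -132 0 0.8;0 19 -162 0 0.8;0 22 -190 0 0.8;0 25 -212 0 0.8;0 26 -224 0 0.8;0 26 -228 0 0.8"
}}

```text
clock: 9.73
position: [518.9, 8.9, 153.8]
ee_rot: [-0.501, 0.5, 0.502, 0.497]
contact_force: [-0.0, 0.5, -1.1]
gripper_width: 33.6
```

```bash
python3 g.py 520.5 11 30;python3 - <<'E'
from bench import get_image
from h import *
for n in("wrist","side"):
    a=get_image(n)["img"][:,:,::-1]
    if n=="side": a=cv2.resize(a[130:280,190:350],None,fx=4,fy=4,interpolation=cv2.INTER_CUBIC)
    cv2.imwrite(f"pics/{n}8.png",a)
E
```

```text
pos [518.9   8.9 153.8] yaw 90.35 F [-0.   0.5 -1.1] w 33.6 t 9.7 x [-0.004 -0.001 -1.   ]
shift [123.8  -2.    2.2]
```

View pics/wrist8.png

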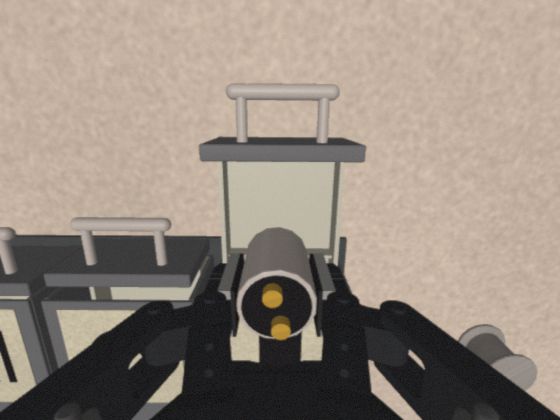

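View pics/side8.png

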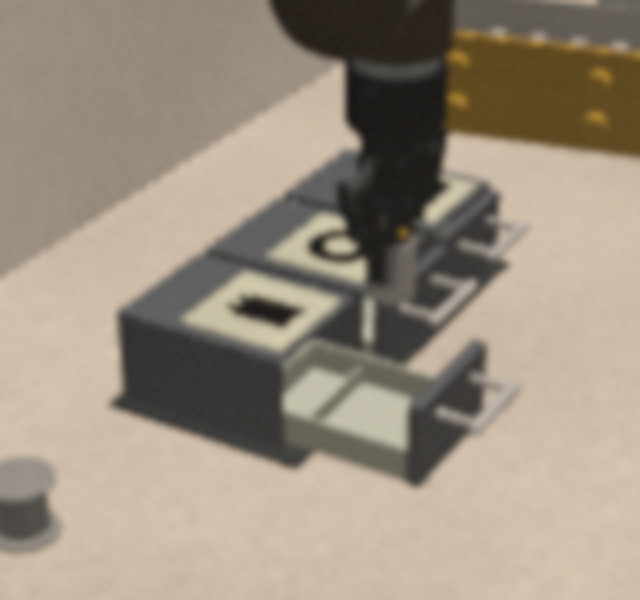

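The can hangs over the compartment and looks upright. Descending.

>>> {"api": "apply_moves", "payload": {
  "targets": "10 -1 2 0 0.8;30 -2 2 0 0.8;50 -2 2 0 0.8;70 -2 2 0 0.8;85 -2 2 0 0.8;97 -2 2 0 0.8;106 -2 2 0 0.8;112 -2 2 0 0.8;116 -2 2 0 0.8;116 -2 2 0 0.8"
}}

```text
clock: 10.67
position: [522.3, 13.5, 38.5]
ee_rot: [-0.502, 0.498, 0.503, 0.497]
contact_force: [-0.2, -0.1, -0.9]
gripper_width: 33.8
```

```bash
python3 g.py;python3 - <<'E'
from bench import get_image
from h import *
for n in("wrist","side"):
    a=get_image(n)["img"][:,:,::-1]
    if n=="side": a=cv2.resize(a[180:280,220:340],None,fx=6,fy=6,interpolation=cv2.INTER_CUBIC)
    cv2.imwrite(f"pics/{n}9.png",a)
E
```

```text
pos [522.3  13.5  38.5] yaw 90.54 F [-0.2 -0.1 -0.9] w 33.8 t 10.7 x [-0.001 -0.    -1.   ]
```

View pics/wrist9.png

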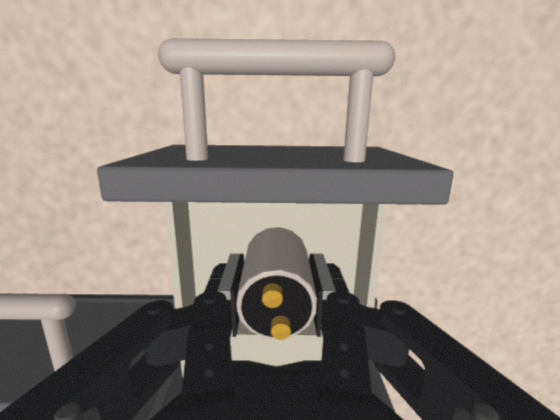

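View pics/side9.png

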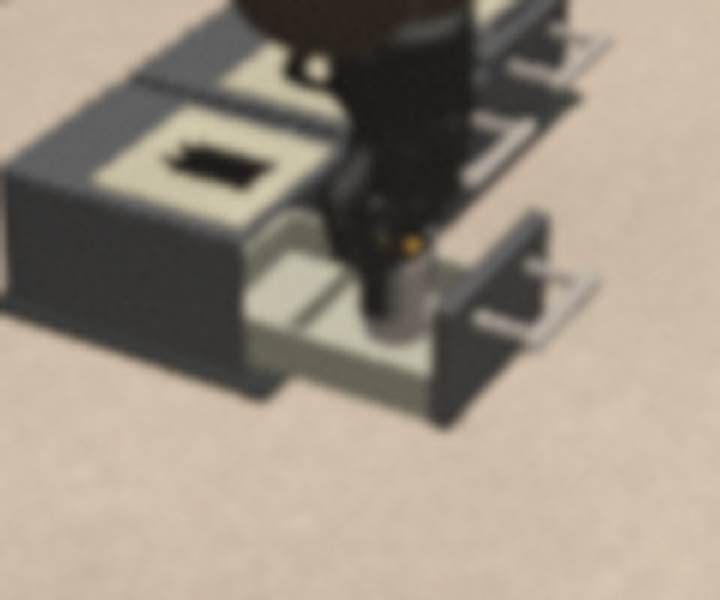

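Centred, about 6 mm above the floor. Lowering slowly.

>>> {"api": "apply_moves", "payload": {
  "targets": "1 0 0 0 0.8;2 0 0 0 0.8;3 0 0 0 0.8;3.5 0 0 0 0.8;3.5 0 0 0 0.8"
}}

```text
clock: 11.18
position: [522.5, 13.1, 35.9]
ee_rot: [0.502, -0.498, -0.502, -0.498]
contact_force: [-1.0, -0.6, -1.0]
gripper_width: 33.7
```

>>> {"api": "apply_moves", "payload": {
  "targets": "0.5 0 0 0 0.8;1 0 0 0 0.8;1.5 0 0 0 0.8;1.5 0 0 0 0.8"
}}

```text
clock: 11.52
position: [522.5, 13.1, 34.2]
ee_rot: [-0.502, 0.498, 0.502, 0.498]
contact_force: [-0.2, -0.1, -1.9]
gripper_width: 33.7
```

>>> {"api": "apply_moves", "payload": {
  "targets": "0.5 0 0 0 0.8;1 0 0 0 0.8;1.5 0 0 0 0.8;1.5 0 0 0 0.8"
}}

```text
clock: 11.85
position: [522.5, 13.1, 32.7]
ee_rot: [-0.502, 0.498, 0.502, 0.498]
contact_force: [0.0, -0.7, -2.1]
gripper_width: 33.6
```

>>> {"api": "apply_moves", "payload": {
  "targets": "0.5 0 0 0 0.8;1 0 0 0 0.8;1.5 0 0 0 0.8;1.5 0 0 0 0.8"
}}

```text
clock: 12.18
position: [522.8, 13.1, 31.6]
ee_rot: [0.502, -0.498, -0.502, -0.498]
contact_force: [-0.0, 0.7, 1.6]
gripper_width: 33.5
```

>>> {"api": "apply_moves", "payload": {
  "targets": "0.5 0 0 0 0.8;1 0 0 0 0.8;1 0 0 0 0.8;1 0 0 0 0.8"
}}

```text
clock: 12.52
position: [523.7, 13.1, 31.6]
ee_rot: [0.503, -0.497, -0.502, -0.498]
contact_force: [0.2, -1.1, 6.3]
gripper_width: 33.6
```

The TCP has stopped descending and the upward force is 6 N, so the can is on the floor. Releasing gently.

>>> {"api": "apply_moves", "payload": {
  "targets": "-1 0 0 0 0.5;-1 0 0 0 0.15;-1 0 0 0 0.05;-1 0 0 0 -0.05;-1 0 0 0 -0.15;-1 0 0 0 -0.25;-1 0 0 0 -0.25;-1 0 0 0 -0.25;-1 0 0 0 -0.25;-1 0 0 0 -0.25"
}}

```text
clock: 13.35
position: [522.5, 13.1, 31.3]
ee_rot: [-0.502, 0.498, 0.502, 0.498]
contact_force: [0.3, 0.1, 0.3]
gripper_width: 53.5
```

```bash
python3 g.py;python3 - <<'E'
from bench import get_image
from h import *
W=get_image("wrist");cv2.imwrite("pics/wrist10.png",W["img"][:,:,::-1])
E
```

```text
pos [522.5  13.1  31.3] yaw 90.51 F [0.3 0.1 0.3] w 53.5 t 13.3 x [ 0.  0. -1.]
```

View pics/wrist10.png

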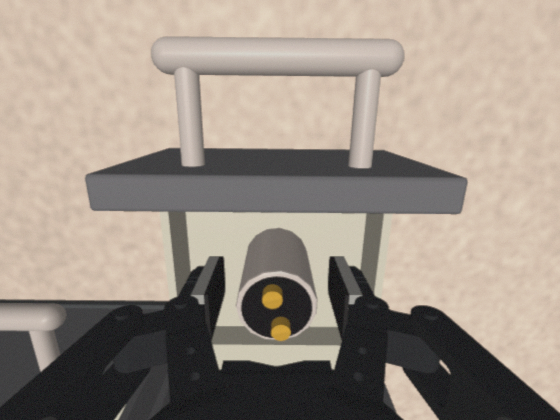

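Released, the can stands upright. Retreating straight up.

>>> {"api": "apply_moves", "payload": {
  "targets": "-5 0 0 0 -0.25;-15 0 0 0 -0.25;-30 0 0 0 -0.25;-50 0 0 0 -0.25;-75 0 0 0 -0.25;-105 0 0 0 -0.25;-130 0 0 0 -0.25;-130 30 0 0 0.5;-130 65 0 0 1;-130 100 0 0 1"
}}

```text
clock: 14.23
position: [421.8, 12.2, 162.4]
ee_rot: [0.502, -0.497, -0.502, -0.499]
contact_force: [-0.3, 0.1, 1.1]
gripper_width: 17.5
```

```bash
python3 g.py 385 12 50;python3 - <<'E'
from bench import get_image
from h import *
W=get_image("wrist");cv2.imwrite("pics/wrist11.png",W["img"][:,:,::-1])
a=get_image("side")["img"][:,:,::-1]
cv2.imwrite("pics/side11.png",cv2.resize(a[180:280,220:340],None,fx=6,fy=6,interpolation=cv2.INTER_CUBIC))
E
```

```text
pos [421.8  12.2 162.4] yaw 90.46 F [-0.3  0.1  1.1] w 17.5 t 14.2 x [ 0.002  0.001 -1.   ]
shift [112.3  37.    0. ]
```

View pics/wrist11.png

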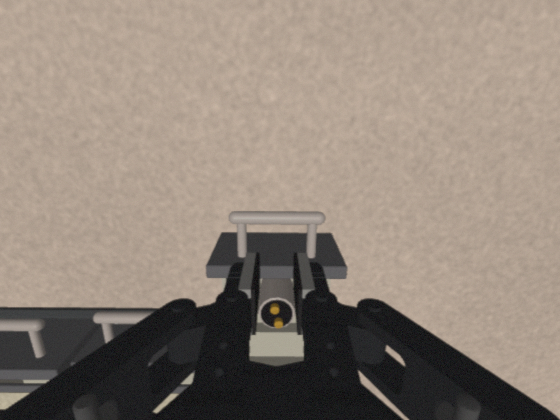

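View pics/side11.png

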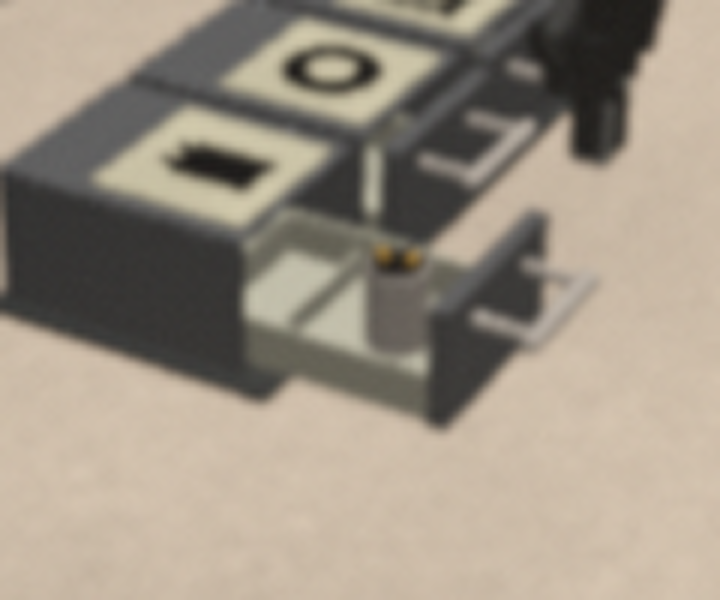

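The can stands upright in the front compartment, top at about (400,255) in the side crop. I'll move in front of the handle with the fingers closed, then go down.

>>> {"api": "apply_moves", "payload": {
  "targets": "0 20 0 0 1;0 38 0 0 1;0 40 0 0 1;20 40 0 0 1;45 40 0 0 1;70 40 0 0 1;90 40 0 0 1;103 40 0 0 1;110 40 0 0 1;110 40 0 0 1"
}}

```text
clock: 15.17
position: [382.7, 11.8, 50.5]
ee_rot: [-0.502, 0.499, 0.502, 0.497]
contact_force: [0.0, 0.5, -0.1]
gripper_width: 0.1
```

```bash
python3 g.py;python3 - <<'E'
from bench import get_image
from h import *
W=get_image("wrist");cv2.imwrite("pics/wrist12.png",W["img"][:,:,::-1])
E
```

```text
pos [382.7  11.8  50.5] yaw 90.51 F [ 0.   0.5 -0.1] w 0.1 t 15.2 x [-0.002 -0.001 -1.   ]
```

View pics/wrist12.png

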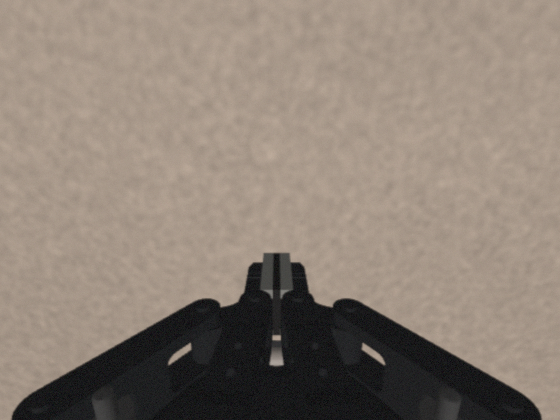

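>>> {"api": "apply_moves", "payload": {
  "targets": "0 -8 0 0 1;0 -14 0 0 1;0 -18 0 0 1;0 -22 0 0 1;0 -26 0 0 1;0 -31 0 0 1;0 -37 0 0 1;0 -44 0 0 1;0 -51 0 0 1;0 -58 0 0 1"
}}

```text
clock: 16.05
position: [440.9, 12.2, 51.2]
ee_rot: [-0.502, 0.498, 0.502, 0.497]
contact_force: [-1.7, -0.6, 0.7]
gripper_width: 0.1
```

>>> {"api": "apply_moves", "payload": {
  "targets": "0 -7 0 0 1;0 -14 0 0 1;0 -21 0 0 1;0 -28 0 0 1;0 -35 0 0 1;0 -41 0 0 1;0 -46 0 0 1;0 -50 0 0 1;0 -53 0 0 1;0 -55 0 0 1"
}}

```text
clock: 16.88
position: [495.9, 12.9, 51.3]
ee_rot: [0.502, -0.498, -0.502, -0.498]
contact_force: [-1.4, 0.0, -0.5]
gripper_width: 0.1
```

```bash
python3 g.py;python3 - <<'E'
from bench import get_image
from h import *
a=get_image("side")["img"][:,:,::-1]
cv2.imwrite("pics/side13.png",cv2.resize(a[180:280,220:340],None,fx=6,fy=6,interpolation=cv2.INTER_CUBIC))
E
```

```text
pos [495.9  12.9  51.3] yaw 90.51 F [-1.4  0.  -0.5] w 0.1 t 16.9 x [ 0.  0. -1.]
```

View pics/side13.png

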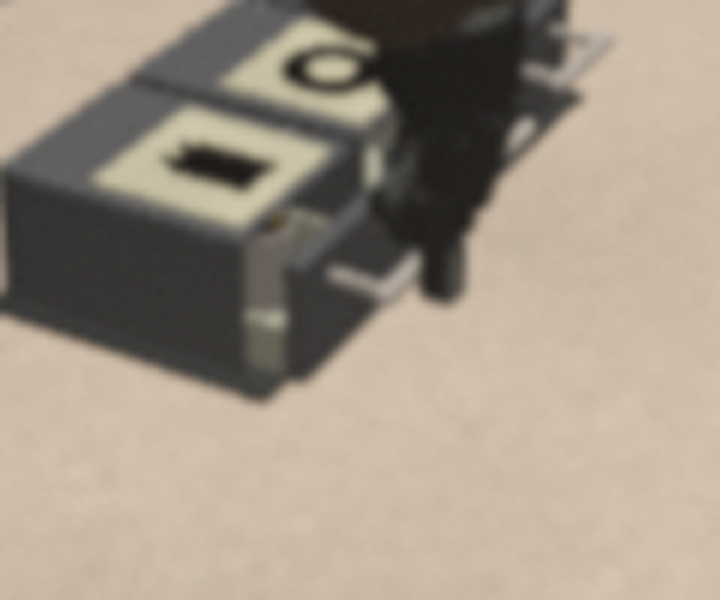

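The drawer is closing cleanly and the can is upright beneath the lid. I'll keep pushing until it stops.

>>> {"api": "apply_moves", "payload": {
  "targets": "0 -3 0 0 1;0 -6 0 0 1;0 -9 0 0 1;0 -12 0 0 1;0 -14 0 0 1;0 -16 0 0 1"
}}

```text
clock: 17.43
position: [511.9, 13.0, 51.4]
ee_rot: [0.502, -0.498, -0.502, -0.498]
contact_force: [-1.7, 0.2, -0.3]
gripper_width: -0.3
```

>>> {"api": "apply_moves", "payload": {
  "targets": "0 -1 0 0 1;0 -2 0 0 1;0 -3 0 0 1;0 -4 0 0 1;0 -4 0 0 1"
}}

```text
clock: 17.85
position: [515.8, 13.1, 51.4]
ee_rot: [0.502, -0.498, -0.502, -0.498]
contact_force: [-0.3, 0.9, -0.1]
gripper_width: -0.0
```

>>> {"api": "apply_moves", "payload": {
  "targets": "0 -1 0 0 1;0 -2 0 0 1;0 -3 0 0 1;0 -4 0 0 1;0 -4 0 0 1"
}}

```text
clock: 18.27
position: [519.9, 13.1, 51.3]
ee_rot: [0.502, -0.498, -0.502, -0.498]
contact_force: [-1.1, -0.6, 0.1]
gripper_width: -0.1
```

>>> {"api": "apply_moves", "payload": {
  "targets": "0 -1 0 0 1;0 -2 0 0 1;0 -2 0 0 1;0 -2 0 0 1"
}}

```text
clock: 18.6
position: [520.2, 12.9, 51.1]
ee_rot: [-0.502, 0.499, 0.503, 0.497]
contact_force: [-4.0, 1.2, 2.6]
gripper_width: 0.3
```

>>> {"api": "apply_moves", "payload": {
  "targets": "0 -1 0 0 1;0 -2 0 0 1;0 -2 0 0 1"
}}

```text
clock: 18.85
position: [520.3, 12.6, 50.8]
ee_rot: [-0.501, 0.5, 0.503, 0.496]
contact_force: [-8.7, 1.4, 5.9]
gripper_width: -0.0
```

>>> {"api": "apply_moves", "payload": {
  "targets": "0 4 0 0 1;0 15 0 0 1;0 35 0 0 1;-30 60 0 0 1;-65 70 0 0 1;-100 80 0 0 1;-130 100 0 0 1;-130 100 0 0 1"
}}

```text
clock: 19.52
position: [425.7, 13.1, 187.7]
ee_rot: [0.505, -0.493, -0.5, -0.502]
contact_force: [-0.6, 0.7, -0.3]
gripper_width: -0.4
```

```bash
python3 g.py;python3 - <<'E'
from bench import get_image
from h import *
for n,sl in(("top",np.s_[130:250,180:340]),("side",np.s_[180:290,190:340])):
    a=get_image(n)["img"][:,:,::-1]
    cv2.imwrite(f"pics/{n}14.png",cv2.resize(a[sl],None,fx=5,fy=5,interpolation=cv2.INTER_CUBIC))
cv2.imwrite("pics/wrist14.png",get_image("wrist")["img"][:,:,::-1])
E
```

```text
pos [425.7  13.1 187.7] yaw 90.61 F [-0.6  0.7 -0.3] w -0.4 t 19.5 x [ 0.015  0.005 -1.   ]
```

View pics/top14.png

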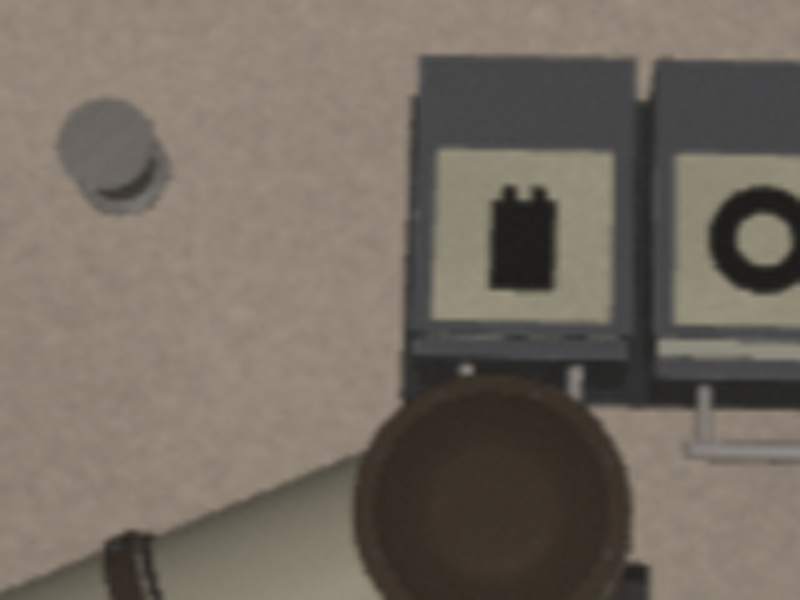

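View pics/side14.png

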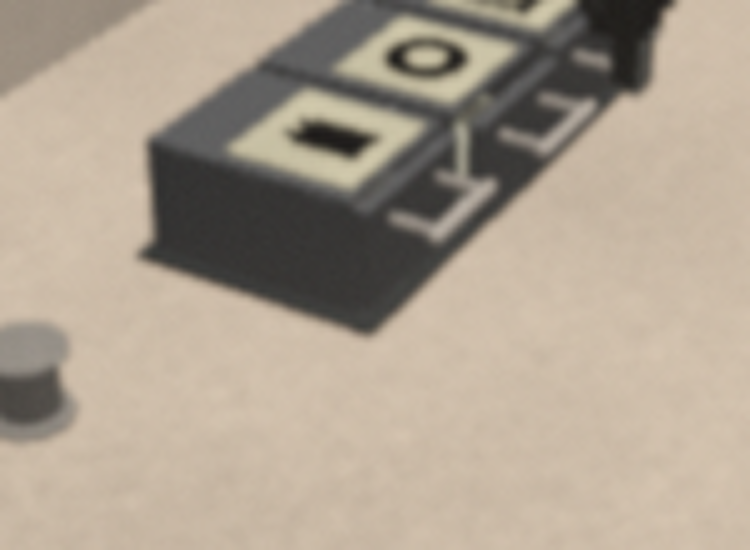

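Both views show the drawer panel against the lid, and the spool hasn't moved. One check of the handle position before handing in.

```bash
python3 - <<'E'
from bench import get_image
from h import *
S=get_image("side");T=get_image("top")
for p in((438,237),(492,184)): print(onz(S,(p[0]+.5)/5-.5+190,(p[1]+.5)/5-.5+180,66).round(1))
print("panel out top",onz(T,(520.5)/5-.5+180,(357.5)/5-.5+130,85).round(1))
E
python3 g.py
```

```text
[535.3  49.3  66. ]
[536.7 -24.4  66. ]
panel out top [571.5  11.7  85. ]
pos [423.6  12.2 180.3] yaw 90.5 F [-0.1  0.8 -0.1] w -0.1 t 19.8 x [-0.001 -0.    -1.   ]
```

View pics/wrist14.png

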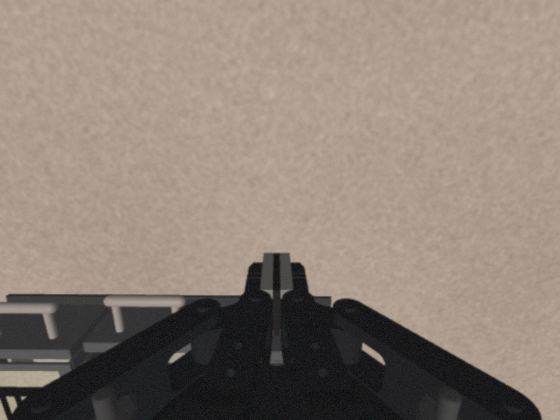

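The handle is at x≈536, where the fully shut position was expected, and the tool is clear of everything.

```bash
python3 -c "
from bench import job
print(job.job_done())"
```

```text
the job is handed in; nothing more can be done
None
```

I pulled the can-labelled drawer (left of the row) open by about 110 mm and stood the capacitor in its front compartment. It was on the floor before I let go: the tool stopped descending with about 6 N of upward force. I then pushed the drawer shut until it met its stop and handed the job in at about 20 s of the 69 s allowed.

**Last checks:**
- **Drawer:** the handle is at x≈536 mm. The push stalled where the shut position was expected, and both views show the front panel against the lid.
- **Capacitor:** it was upright and roughly centred after release and again with the drawer most of the way shut. With the drawer fully shut it is hidden, so its final pose was not seen.
- **Other items:** the ring drawer and the spool look as they did at the start. I did not re-check the comb drawer, meter or screwdriver afterwards, but the arm never worked near them.
- **Arm:** it ended clear of everything, with almost no force on the tool.

No check failed or disagreed, and the hand-in reported no verdict.

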